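# Set the play-oven heat pointer on the green tab, coming up from the cold side

### The job

Set the play oven's heat control to the green tab. The linkage has slack, so the setting only counts when it is approached from the cold (blue) end: with the red grip, first draw the black pointer back past the green tab, at least 30 mm to the cold side of it, then bring it up towards hot until the pointer points at the middle of the green tab, and let go there with the slack still taken up (the cold-side prong of the fork left against the pointer). Leave the toy tomato on the console where it stands.

Things in the scene. Friction and masses are not known exactly. Their poses are not given: they have to be found in the camera images.
- grip_c (a point): Red grip, 36 (x) by 30 (y, along track) by 52 mm tall; point: centre, 20 mm under its top, 35 mm above the deck (230x410 mm, 50 mm above the table). y points along the track to hot (orange block), -y to cold (blue), x to the scale. Slides along y only, 128 mm either side of mid-console, 3 to 5 N friction, stays put. A 10 mm high fork on its +x side has prongs' inner faces at y = -24 and +24 mm.
- pointer_tip (a point): Tip of the black pointer, 12 mm high; axes as the grip's. Its 16 mm foot sits between the prongs with 32 mm of lost motion: still until a prong reaches it. Pushed to hot, the grip is 16 mm to the hot side of the pointer; drawn to cold, the grip is 16 mm to the cold side. Slides 115 mm either side of mid-console, stays put. Starts on the hot side of all tabs.
- mark_green_c (a point): Green food tab fixed on the scale, 24 mm wide (y), 20 mm in x, 14 mm high with a round button on top; point: its centre, 8 mm above the deck. Axes as the grip's. It stands in any of three places, beside a yellow and a purple tab of the same shape, about 20 mm beyond the pointer's tip in x. Right setting: pointer tip at the same y (in these axes).
- tomato_c (a point): Loose red toy tomato, 46 mm across, 40 mm tall, standing on the hot, robot-side corner of the console deck; point: its centre, half-way up.

How it is judged:
On the way:
1. the pointer has been drawn back past the green tab, at least 25 mm to its cold side (y of pointer_tip in the frame of mark_green_c below -0.025 m), for 0.1 s.
At the end, for the whole second after the job is handed in: The pointer tip stands within 12 mm of the green tab's centre line (along the scale), the slack is taken up from the cold side (pointer at least 8 mm to the cold side of the grip's centre, 16 mm when the prong touches it), the tomato is within 30 mm of where it stood, and the grip has been let go (y of pointer_tip in the frame of mark_green_c between -0.012 and 0.012 m and y of pointer_tip in the frame of grip_c below -0.008 m and distance of tomato_c from where it was at the start of the episode below 0.03 m).
It fails at once if the tomato is knocked over or pushed away (distance of tomato_c from where it was at the start of the episode above 0.03 m or angle between tomato_c's own z axis and vertical above 0.6 rad).
It also fails if it takes over 32 s, if anything falls off the work surface, if the arm or the gripper's body presses on something with over 40 N, if the wrist force passes 120 N, or if a joint passes its speed limit or range.

### The arm

A 6-joint arm with a two-finger parallel gripper is mounted at the origin on the work surface. World frame = base frame: x ahead of the robot, y to its left, z up, the work surface at z = 0. Lengths are in m, angles in rad, forces in N, time in s.
With the tool pointing down it reaches from about 0.375 to 0.9 m from the base axis. Payload 3.1 kg.
Tool frame: the origin (TCP) lies midway between the tips of the shut fingers; the grasp point (between the pads) lies 19 mm behind it (manip.grasp_offset is the distance from the TCP to the grasp point, in m); z points along the fingers, y is the line along which they close (so a half turn about z gives the same grasp; the last joint's range is limited). The gripper opens to 85 mm and grips with 20 to 120 N. Pads are 22 mm wide; open, the fingers measure 114 mm over their backs; the gripper's body (76 mm by 85 mm) begins 54 mm behind the grasp point. The pads swing forward as they close: fully open they stand 13 mm farther back than shut.
Start: joints at [-1.425, 0.527, 1.433, -0, 1.181, -0.178], TCP at [0.199, -0.592, 0.231] pointing down, gripper open.
Joint ranges: [-3.08, 3.08], [-0.75, 2.2], [0.22, 2.44], [-1.43, 4.57], [0, 2.65], [-2.85, 2.85]. Speed limits (rad/s): [2.79, 2.79, 3.14, 3.14, 3.14, 3.14].

### API

Orientations are given as a unit quaternion [x, y, z, w].
In Python, from station import sensors, cams, order, manip gives the robot as it stands.
- The arm moves only by the tool move_arm, never from a script. Its argument "targets" is a list of rows, each an object of numbers: "dx", "dy", "dz": the shift along the world's x, y, z normalised to -1 to 1, where 1 is 25 mm; "rx", "ry", "rz": the turn, a rotation vector about the world's x, y, z normalised to -1 to 1, where 1 is 30 degrees. A call has exactly 10 rows; each row shifts and turns the commanded pose from where the row before left it; what a row does not reach is not made up. A row lasts 1/8 s, in which the tool goes at most 62.5 mm and 10.7 degrees, less where a joint would pass 70% of its speed; a pose out of reach is approached as far as the arm can. A call with a number of a shift or a turn outside -1 to 1 is refused whole. A call with a gripper value outside its range is refused whole. "claw" is the opening in per cent of the stroke, from 0 (shut) to 100 (fully open), set as the call begins (left out, the last holds). The fingers move at their own pace and stop on an object; "newtons" is the grip in N (left out, the last holds). Time passes only in rows, so rows that do not move let the fingers close, or fill a call up. It gives the time, the measured TCP pose, the force, the opening and the grip force at its end, in the units of the state.
- sensors.sense(): the state, without advancing time (a new reading comes with each control period).
- cams.snapshot(name): name is "scene" or "top" or "wrist"; returns the picture (420x560x3 uint8, red, green, blue); there is no depth.
- cams.camera_model(name): a dict with "fx", "fy", "cx", "cy" (pixels), "distortion" ([k1, k2, p1, p2, k3] as OpenCV has them; the pictures are not rectified), "extrinsics" (4x4, takes a point from world to camera coordinates). Camera axes: x right, y down, z forward; pixel columns grow to the right and rows downward; lengths in m; the calibration is good to about 2 mm. A picture is of the moment at which its call begins: read the wrist's pose just before it. camera_model takes no time and is no camera call; for the wrist camera it gives the pose at the moment of the call.
- order.sign_off(): hands the job in; it is judged then, once.
The state is a dict: "t": time; "q": joint angles; "qd": joint speeds; "tau": joint torques, N m; "tcp_pos": TCP position; "tool_rot": TCP orientation; "force": force on the tool from outside, world axes, zero at the start; "ft_torque": the same for the moment, N m; "finger_gap": opening from 0.0 (shut) to 1.0 (fully open); "gripper_force": force on a finger pad.
Only numpy, scipy, OpenCV 4.12 (cv2) and the standard library are available. Lean on these libraries where they do the work, as an engineer would, in place of code of your own. Each camera call takes 0.05 s, during which the arm holds its last target. There are 200 camera calls.

## Working session

There is one attempt and no reset: what is moved stays moved. The work goes in short steps, Python scripts to look and compute and a tool call to move; the robot and the scene stay as the last step left them, time stands still between calls to the robot, and variables do not carry over. Pictures are saved under pics/ and viewed, at most 10 in all, crops included, and the job is handed in when it is done.

Besides the shell and the picture viewer there is one more tool, called after ">>>" in YAML: its name, and indented under it one key for each argument. move_arm: Moves the arm, as the interface text tells. Scaled input: -1 to 1 covers 25 mm each way for a shift and 30 degrees each way for a turn. Its arguments: {"type":"object","properties":{"targets":{"type":"array"},"claw":{"type":"number"},"newtons":{"type":"number"}},"required":["targets"]}

```bash
mkdir -p pics
python3 - <<'E'
from station import sensors,cams,manip
import cv2
for n in ("top","scene"):
    cv2.imwrite(f"pics/{n}0.png",cams.snapshot(n)[:,:,::-1])
s=sensors.sense();print(s['t'],s['tcp_pos'],s['tool_rot'],manip.grasp_offset)
E
```

```text
0.1 [ 0.19879822 -0.59185866  0.23043029] [ 9.86923028e-01  1.61189238e-01  1.91786892e-05 -9.82624878e-04] 0.0187
```

View pics/top0.png

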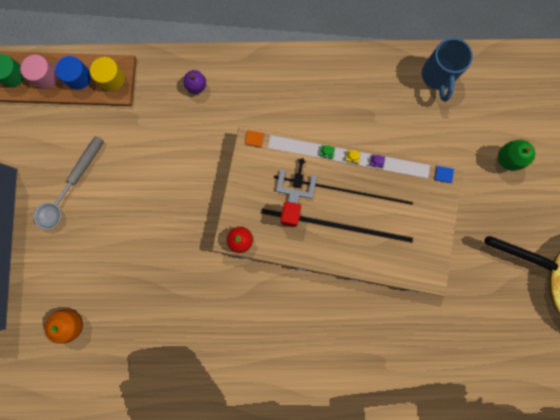

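View pics/scene0.png

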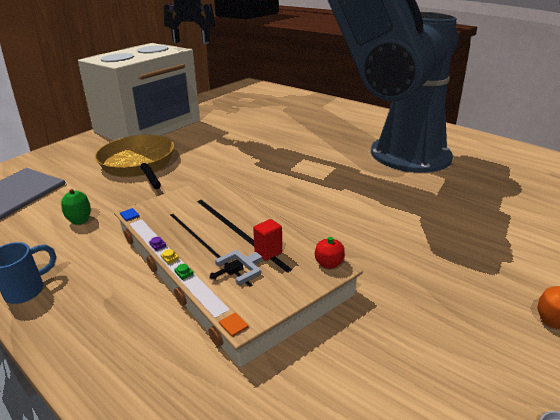

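The top view shows the console with the orange end at (255,139), blue at (444,175), green tab near (328,152), pointer tip near (301,161), grip near (291,214) and tomato at (240,239). I'll enlarge it.

```bash
python3 - <<'E'
import cv2
im=cv2.imread("pics/top0.png")[120:270,230:430]
cv2.imwrite("pics/crop0.png",cv2.resize(im,(800,600),interpolation=cv2.INTER_CUBIC))
E
cat > geo.py <<'E'
import numpy as np,cv2
from station import cams
def px2w(name,uv,z):
    m=cams.camera_model(name);K=np.array([[m['fx'],0,m['cx']],[0,m['fy'],m['cy']],[0,0,1.]])
    E=np.array(m['extrinsics']);R,t=E[:3,:3],E[:3,3];c=-R.T@t
    n=cv2.undistortPoints(np.array([[uv]],float),K,np.array(m['distortion'],float))[0,0]
    d=R.T@np.array([*n,1.]);return c+d*(z-c[2])/d[2]
E
```

```text
(no output)
```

View pics/crop0.png

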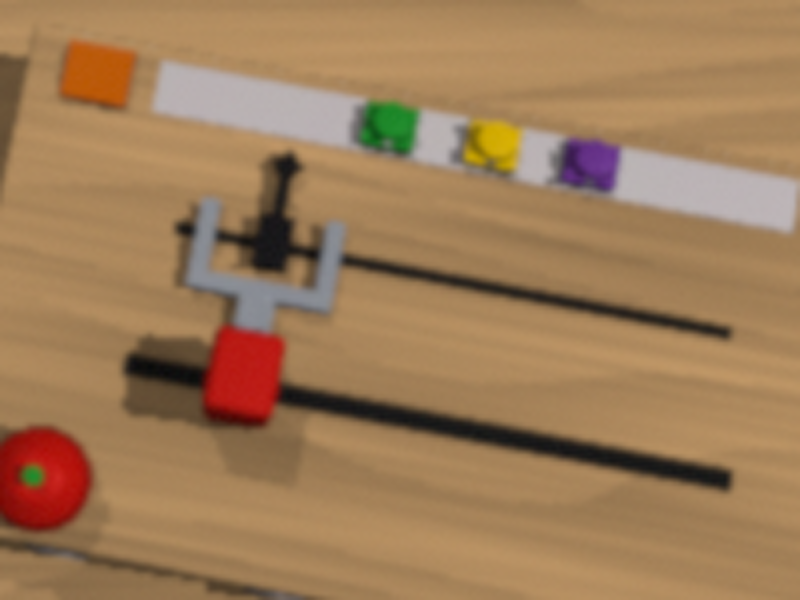

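The crop shows the slot running from (135,363) to (728,480), the grip's top at about (246,368), and the fork between prongs at (205,240) and (332,265). The pointer tip is at (288,160), green (388,124), yellow (492,144), purple (590,163), and the tomato (40,478).

Run:
```python
from geo import *
P={'slot_hot':(135,363,.05),'slot_cold':(728,480,.05),'thin_hot':(182,228,.05),'thin_cold':(728,333,.05),'grip':(248,368,.105),'tip':(288,160,.062),'foot':(272,243,.062),'green':(388,124,.064),'yellow':(492,144,.064),'purple':(590,163,.064),'tomato':(40,478,.07),'prongH':(203,240,.06),'prongC':(332,265,.06),'orange':(97,74,.055)}
W={k:px2w('top',(229.6+u/4,119.6+v/4),z) for k,(u,v,z) in P.items()}
a=W['slot_hot']-W['slot_cold'];b=W['thin_hot']-W['thin_cold']
print(np.linalg.norm(a),np.degrees(np.arctan2(a[1],a[0])),np.degrees(np.arctan2(b[1],b[0])))
y=a/np.linalg.norm(a);x=np.array([y[1],-y[0],0]);
mid=(W['slot_hot']+W['slot_cold'])/2
for k,p in W.items(): print(k,p.round(4),'xy local mm',((p-mid)@x*1e3).round(1),((p-mid)@y*1e3).round(1))
print(x,y)
```

```text
0.2636342636383896 78.11420961049498 78.25609828370652
slot_hot [0.6064 0.0753 0.05  ] xy local mm 0.0 131.8
slot_cold [ 0.5521 -0.1827  0.05  ] xy local mm 0.0 -131.8
thin_hot [0.6666 0.054  0.05  ] xy local mm 63.3 123.4
thin_cold [ 0.6167 -0.1861  0.05  ] xy local mm 63.9 -121.8
grip [0.597  0.0273 0.105 ] xy local mm 0.7 83.0
tip [0.694 0.007 0.062] xy local mm 99.8 83.0
foot [0.657  0.0146 0.062 ] xy local mm 62.0 82.9
green [ 0.7092 -0.0371  0.064 ] xy local mm 123.8 43.0
yellow [ 0.6997 -0.0825  0.064 ] xy local mm 123.8 -3.4
purple [ 0.6906 -0.1251  0.064 ] xy local mm 123.7 -46.9
tomato [0.5552 0.1151 0.07  ] xy local mm -58.3 160.3
prongH [0.6591 0.0447 0.06  ] xy local mm 57.9 112.8
prongC [ 0.6473 -0.0115  0.06  ] xy local mm 57.9 55.4
orange [0.7362 0.0912 0.055 ] xy local mm 123.8 174.2
[ 0.97856009 -0.2059615   0.        ] [0.2059615  0.97856009 0.        ]
```

>>> move_arm:
  targets:
    - {"dx": 0.64, "dy": 1, "rz": -0.338}
    - {"dx": 0.64, "dy": 1, "rz": -0.338}
    - {"dx": 0.64, "dy": 1, "rz": -0.338}
    - {"dx": 0.64, "dy": 1}
    - {"dx": 0.64, "dy": 1}
    - {"dx": 0.64, "dy": 1}
    - {"dx": 0.64, "dy": 1}
    - {"dx": 0.64, "dy": 1}
    - {"dx": 0.64, "dy": 1}
    - {"dx": 0.64, "dy": 1}
  claw: 90
  newtons: 50

```text
schema error: expected keys dx, dy, dz, rx, ry, rz
```

>>> move_arm:
  targets:
    - {"dx": 0.64, "dy": 1}
    - {"dx": 0.64, "dy": 1}
    - {"dx": 0.64, "dy": 1}
    - {"dx": 0.64, "dy": 1}
    - {"dx": 0.64, "dy": 1}
    - {"dx": 0.64, "dy": 1}
    - {"dx": 0.64, "dy": 1}
    - {"dx": 0.64, "dy": 1}
    - {"dx": 0.64, "dy": 1}
    - {}

```text
schema error: expected keys dx, dy, dz, rx, ry, rz
```

>>> move_arm:
  targets:
    - {"dx": 0.64, "dy": 1, "dz": 0, "rx": 0, "ry": 0, "rz": -0.338}
    - {"dx": 0.64, "dy": 1, "dz": 0, "rx": 0, "ry": 0, "rz": -0.338}
    - {"dx": 0.64, "dy": 1, "dz": 0, "rx": 0, "ry": 0, "rz": -0.338}
    - {"dx": 0.64, "dy": 1, "dz": 0, "rx": 0, "ry": 0, "rz": 0}
    - {"dx": 0.64, "dy": 1, "dz": 0, "rx": 0, "ry": 0, "rz": 0}
    - {"dx": 0.64, "dy": 1, "dz": 0, "rx": 0, "ry": 0, "rz": 0}
    - {"dx": 0.64, "dy": 1, "dz": 0, "rx": 0, "ry": 0, "rz": 0}
    - {"dx": 0.64, "dy": 1, "dz": 0, "rx": 0, "ry": 0, "rz": 0}
    - {"dx": 0.64, "dy": 1, "dz": 0, "rx": 0, "ry": 0, "rz": 0}
    - {"dx": 0.64, "dy": 1, "dz": 0, "rx": 0, "ry": 0, "rz": 0}
  claw: 90
  newtons: 50

```text
t: 1.35
tcp_pos: [0.3592, -0.3414, 0.231]
tool_rot: [0.995, -0.103, -0.0, -0.0]
force: [-0.1, -0.2, 0.2]
finger_gap: 0.903
gripper_force: 0.0
```

>>> move_arm:
  targets:
    - {"dx": 0.64, "dy": 1, "dz": 0, "rx": 0, "ry": 0, "rz": 0}
    - {"dx": 0.64, "dy": 1, "dz": 0, "rx": 0, "ry": 0, "rz": 0}
    - {"dx": 0.64, "dy": 1, "dz": 0, "rx": 0, "ry": 0, "rz": 0}
    - {"dx": 0.64, "dy": 1, "dz": 0, "rx": 0, "ry": 0, "rz": 0}
    - {"dx": 0.64, "dy": 1, "dz": 0, "rx": 0, "ry": 0, "rz": 0}
    - {"dx": 0.64, "dy": 1, "dz": 0, "rx": 0, "ry": 0, "rz": 0}
    - {"dx": 0.64, "dy": 1, "dz": 0, "rx": 0, "ry": 0, "rz": 0}
    - {"dx": 0.64, "dy": 1, "dz": 0, "rx": 0, "ry": 0, "rz": 0}
    - {"dx": 0.64, "dy": 1, "dz": 0, "rx": 0, "ry": 0, "rz": 0}
    - {"dx": 0, "dy": 0, "dz": 0, "rx": 0, "ry": 0, "rz": 0}

```text
t: 2.6
tcp_pos: [0.5032, -0.116, 0.231]
tool_rot: [0.995, -0.102, -0.0, -0.0]
force: [-0.6, -0.4, -0.8]
finger_gap: 0.897
gripper_force: 0.0
```

>>> move_arm:
  targets:
    - {"dx": 0.625, "dy": 0.955, "dz": 0, "rx": 0, "ry": 0, "rz": 0}
    - {"dx": 0.625, "dy": 0.955, "dz": 0, "rx": 0, "ry": 0, "rz": 0}
    - {"dx": 0.625, "dy": 0.955, "dz": 0, "rx": 0, "ry": 0, "rz": 0}
    - {"dx": 0.625, "dy": 0.955, "dz": 0, "rx": 0, "ry": 0, "rz": 0}
    - {"dx": 0.625, "dy": 0.955, "dz": 0, "rx": 0, "ry": 0, "rz": 0}
    - {"dx": 0.625, "dy": 0.955, "dz": 0, "rx": 0, "ry": 0, "rz": 0}
    - {"dx": 0, "dy": 0, "dz": -0.8, "rx": 0, "ry": 0, "rz": 0}
    - {"dx": 0, "dy": 0, "dz": -0.8, "rx": 0, "ry": 0, "rz": 0}
    - {"dx": 0, "dy": 0, "dz": -0.8, "rx": 0, "ry": 0, "rz": 0}
    - {"dx": 0, "dy": 0, "dz": 0, "rx": 0, "ry": 0, "rz": 0}

```text
t: 3.85
tcp_pos: [0.5949, 0.025, 0.1695]
tool_rot: [0.995, -0.104, -0.002, 0.0]
force: [-0.2, 0.5, 0.3]
finger_gap: 0.901
gripper_force: 0.0
```

Run:
```python
from station import sensors,cams
import cv2
cv2.imwrite("pics/wrist1.png",cams.snapshot("wrist")[:,:,::-1])
```

```text
(no output)
```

View pics/wrist1.png

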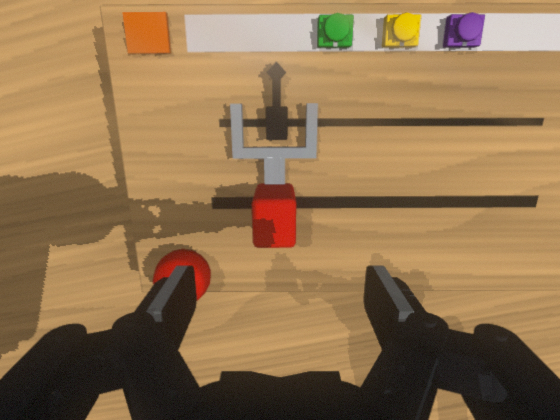

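The wrist view is lined up with the console: grip top around (274,216), pointer tip (277,66), green button (337,27), and the open fingers centred on the grip in y. I'll refine the numbers from it.

Run:
```python
from geo import *
y=np.array([.20596,.97856,0]);x=np.array([y[1],-y[0],0]);mid=np.array([.57925,-.0537,0])
P={'slotH':(213,203,.05),'slotC':(537,201,.05),'griptop':(274,228,.105),'gripbotfront':(274,186,.105),'tip':(277,66,.062),'foot':(277,122,.062),'greenface':(336,47,.057),'green':(336,30,.066),'prongs':(274.5,128,.06)}
for k,(u,v,z) in P.items():
    p=px2w('wrist',(u,v),z);print(k,p.round(4),((p-mid)@x*1e3).round(1),((p-mid)@y*1e3).round(1))
```

```text
slotH [0.6073 0.0802 0.05  ] -0.1 136.8
slotC [ 0.5533 -0.184   0.05  ] 1.5 -132.9
griptop [0.595 0.03  0.105] -1.8 85.1
gripbotfront [0.6233 0.0238 0.105 ] 27.1 85.0
tip [0.6976 0.0063 0.062 ] 103.5 83.1
foot [0.6604 0.0143 0.062 ] 65.4 83.3
greenface [ 0.7017 -0.0371  0.057 ] 116.4 41.5
green [ 0.7108 -0.037   0.066 ] 125.3 43.4
prongs [0.6565 0.0171 0.06  ] 61.0 85.2
```

>>> move_arm:
  targets:
    - {"dx": 0.05, "dy": 0.1, "dz": -0.8, "rx": 0, "ry": 0, "rz": 0}
    - {"dx": 0, "dy": 0, "dz": -0.8, "rx": 0, "ry": 0, "rz": 0}
    - {"dx": 0, "dy": 0, "dz": -0.8, "rx": 0, "ry": 0, "rz": 0}
    - {"dx": 0, "dy": 0, "dz": -0.8, "rx": 0, "ry": 0, "rz": 0}
    - {"dx": 0, "dy": 0, "dz": -0.6, "rx": 0, "ry": 0, "rz": 0}
    - {"dx": 0, "dy": 0, "dz": 0, "rx": 0, "ry": 0, "rz": 0}
    - {"dx": 0, "dy": 0, "dz": 0, "rx": 0, "ry": 0, "rz": 0}
    - {"dx": 0, "dy": 0, "dz": 0, "rx": 0, "ry": 0, "rz": 0}
    - {"dx": 0, "dy": 0, "dz": 0, "rx": 0, "ry": 0, "rz": 0}
    - {"dx": 0, "dy": 0, "dz": 0, "rx": 0, "ry": 0, "rz": 0}

```text
t: 5.15
tcp_pos: [0.598, 0.0283, 0.0766]
tool_rot: [0.995, -0.103, 0.0, -0.0]
force: [0.3, 0.3, -0.3]
finger_gap: 0.899
gripper_force: 0.0
```

>>> move_arm:
  targets:
    - {"dx": 0, "dy": 0, "dz": 0, "rx": 0, "ry": 0, "rz": 0}
    - {"dx": 0, "dy": 0, "dz": 0, "rx": 0, "ry": 0, "rz": 0}
    - {"dx": 0, "dy": 0, "dz": 0, "rx": 0, "ry": 0, "rz": 0}
    - {"dx": 0, "dy": 0, "dz": 0, "rx": 0, "ry": 0, "rz": 0}
    - {"dx": 0, "dy": 0, "dz": 0, "rx": 0, "ry": 0, "rz": 0}
    - {"dx": 0, "dy": 0, "dz": 0, "rx": 0, "ry": 0, "rz": 0}
    - {"dx": 0, "dy": 0, "dz": 0, "rx": 0, "ry": 0, "rz": 0}
    - {"dx": 0, "dy": 0, "dz": 0, "rx": 0, "ry": 0, "rz": 0}
    - {"dx": 0, "dy": 0, "dz": 0, "rx": 0, "ry": 0, "rz": 0}
    - {"dx": 0, "dy": 0, "dz": 0, "rx": 0, "ry": 0, "rz": 0}
  claw: 0
  newtons: 40

```text
t: 6.4
tcp_pos: [0.5979, 0.0283, 0.0764]
tool_rot: [0.995, -0.103, 0.0, -0.0]
force: [-0.7, 0.8, 4.0]
finger_gap: 0.342
gripper_force: 40.9
```

>>> move_arm:
  targets:
    - {"dx": -0.098, "dy": -0.465, "dz": 0, "rx": 0, "ry": 0, "rz": 0}
    - {"dx": -0.098, "dy": -0.465, "dz": 0, "rx": 0, "ry": 0, "rz": 0}
    - {"dx": -0.098, "dy": -0.465, "dz": 0, "rx": 0, "ry": 0, "rz": 0}
    - {"dx": -0.098, "dy": -0.465, "dz": 0, "rx": 0, "ry": 0, "rz": 0}
    - {"dx": -0.098, "dy": -0.465, "dz": 0, "rx": 0, "ry": 0, "rz": 0}
    - {"dx": -0.098, "dy": -0.465, "dz": 0, "rx": 0, "ry": 0, "rz": 0}
    - {"dx": -0.098, "dy": -0.465, "dz": 0, "rx": 0, "ry": 0, "rz": 0}
    - {"dx": -0.098, "dy": -0.465, "dz": 0, "rx": 0, "ry": 0, "rz": 0}
    - {"dx": 0, "dy": 0, "dz": 0, "rx": 0, "ry": 0, "rz": 0}
    - {"dx": 0, "dy": 0, "dz": 0, "rx": 0, "ry": 0, "rz": 0}

```text
t: 7.65
tcp_pos: [0.5784, -0.0662, 0.0764]
tool_rot: [0.995, -0.103, 0.0, 0.001]
force: [0.1, -3.5, 3.9]
finger_gap: 0.344
gripper_force: 41.1
```

Run:
```python
from station import sensors,cams
import cv2
im=cams.snapshot("wrist")[:,:,::-1]
cv2.imwrite("pics/wrist2.png",im)
```

```text
(no output)
```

View pics/wrist2.png

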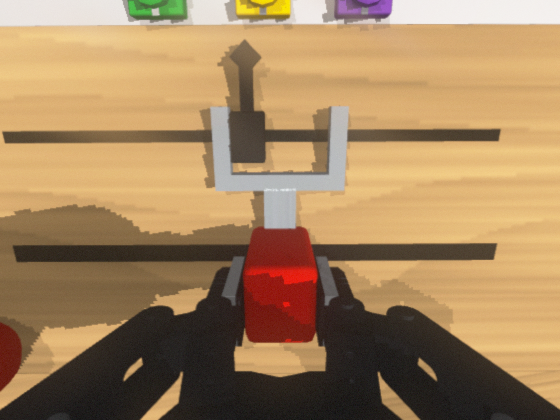

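The pointer foot is carried by the hot prong, and the tip at (246,45) is about 89 px (roughly 38 mm) to the cold side of green (157). Now up towards hot, stopping a little short.

>>> move_arm:
  targets:
    - {"dx": 0.093, "dy": 0.444, "dz": 0, "rx": 0, "ry": 0, "rz": 0}
    - {"dx": 0.093, "dy": 0.444, "dz": 0, "rx": 0, "ry": 0, "rz": 0}
    - {"dx": 0.093, "dy": 0.444, "dz": 0, "rx": 0, "ry": 0, "rz": 0}
    - {"dx": 0.093, "dy": 0.444, "dz": 0, "rx": 0, "ry": 0, "rz": 0}
    - {"dx": 0.093, "dy": 0.444, "dz": 0, "rx": 0, "ry": 0, "rz": 0}
    - {"dx": 0.093, "dy": 0.444, "dz": 0, "rx": 0, "ry": 0, "rz": 0}
    - {"dx": 0, "dy": 0, "dz": 0, "rx": 0, "ry": 0, "rz": 0}
    - {"dx": 0, "dy": 0, "dz": 0, "rx": 0, "ry": 0, "rz": 0}
    - {"dx": 0, "dy": 0, "dz": 0, "rx": 0, "ry": 0, "rz": 0}
    - {"dx": 0, "dy": 0, "dz": 0, "rx": 0, "ry": 0, "rz": 0}

```text
t: 8.95
tcp_pos: [0.5924, 0.002, 0.0764]
tool_rot: [0.995, -0.104, 0.0, -0.0]
force: [2.4, 2.7, 5.6]
finger_gap: 0.346
gripper_force: 41.3
```

Run:
```python
from station import sensors,cams
import cv2
im=cams.snapshot("wrist")[:,:,::-1]
cv2.imwrite("pics/wrist3.png",im)
```

```text
(no output)
```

View pics/wrist3.png

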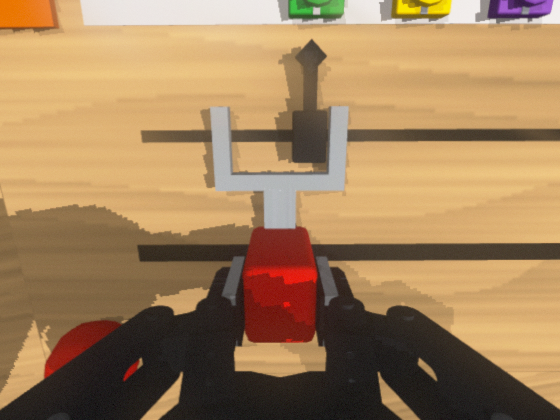

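The cold prong is now against the pointer foot; the tip is at (311,42) and the green tab's front spans 289–345 (centre 317).

Run:
```python
from geo import *
from station import sensors
y=np.array([.20596,.97856,0]);x=np.array([y[1],-y[0],0]);mid=np.array([.57925,-.0537,0])
for k,(u,v,z) in {'tip':(311.5,42,.062),'foot':(310,112,.062),'gL':(290,17,.052),'gR':(344,17,.052),'prongs':(279.5,183,.06)}.items():
    p=px2w('wrist',(u,v),z);print(k,((p-mid)@x*1e3).round(1),((p-mid)@y*1e3).round(1))
p=np.array(sensors.sense()['tcp_pos']);print('grip',(p-mid)@y*1e3)
```

```text
tip 103.8 44.3
foot 74.9 44.2
gL 115.7 53.3
gR 115.7 29.1
prongs 41.4 58.1
grip 57.14601248886043
```

The tip is within about 3 mm of green's centre line with the slack taken up. Release and rise.

>>> move_arm:
  targets:
    - {"dx": 0, "dy": 0, "dz": 0, "rx": 0, "ry": 0, "rz": 0}
    - {"dx": 0, "dy": 0, "dz": 0, "rx": 0, "ry": 0, "rz": 0}
    - {"dx": 0, "dy": 0, "dz": 0, "rx": 0, "ry": 0, "rz": 0}
    - {"dx": 0, "dy": 0, "dz": 0, "rx": 0, "ry": 0, "rz": 0}
    - {"dx": 0, "dy": 0, "dz": 0, "rx": 0, "ry": 0, "rz": 0}
    - {"dx": 0, "dy": 0, "dz": 0, "rx": 0, "ry": 0, "rz": 0}
    - {"dx": 0, "dy": 0, "dz": 0, "rx": 0, "ry": 0, "rz": 0}
    - {"dx": 0, "dy": 0, "dz": 0, "rx": 0, "ry": 0, "rz": 0}
    - {"dx": 0, "dy": 0, "dz": 0, "rx": 0, "ry": 0, "rz": 0}
    - {"dx": 0, "dy": 0, "dz": 0, "rx": 0, "ry": 0, "rz": 0}
  claw: 80

```text
t: 10.25
tcp_pos: [0.5922, 0.0019, 0.0763]
tool_rot: [0.995, -0.103, 0.0, -0.0]
force: [0.7, 0.3, -0.7]
finger_gap: 0.805
gripper_force: 0.0
```

>>> move_arm:
  targets:
    - {"dx": 0, "dy": 0, "dz": 0.5, "rx": 0, "ry": 0, "rz": 0}
    - {"dx": 0, "dy": 0, "dz": 0.8, "rx": 0, "ry": 0, "rz": 0}
    - {"dx": 0, "dy": 0, "dz": 0.8, "rx": 0, "ry": 0, "rz": 0}
    - {"dx": 0, "dy": 0, "dz": 0.8, "rx": 0, "ry": 0, "rz": 0}
    - {"dx": 0, "dy": 0, "dz": 0.8, "rx": 0, "ry": 0, "rz": 0}
    - {"dx": 0, "dy": 0, "dz": 0.8, "rx": 0, "ry": 0, "rz": 0}
    - {"dx": 0, "dy": 0, "dz": 0, "rx": 0, "ry": 0, "rz": 0}
    - {"dx": 0, "dy": 0, "dz": 0, "rx": 0, "ry": 0, "rz": 0}
    - {"dx": 0, "dy": 0, "dz": 0, "rx": 0, "ry": 0, "rz": 0}
    - {"dx": 0, "dy": 0, "dz": 0, "rx": 0, "ry": 0, "rz": 0}

```text
t: 11.5
tcp_pos: [0.5918, 0.0019, 0.188]
tool_rot: [0.995, -0.103, -0.001, -0.0]
force: [0.1, 0.1, 0.0]
finger_gap: 0.8
gripper_force: 0.0
```

Run:
```python
from station import sensors,cams
import cv2
im=cams.snapshot("wrist")[:,:,::-1]
cv2.imwrite("pics/wrist4.png",im)
```

```text
(no output)
```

View pics/wrist4.png

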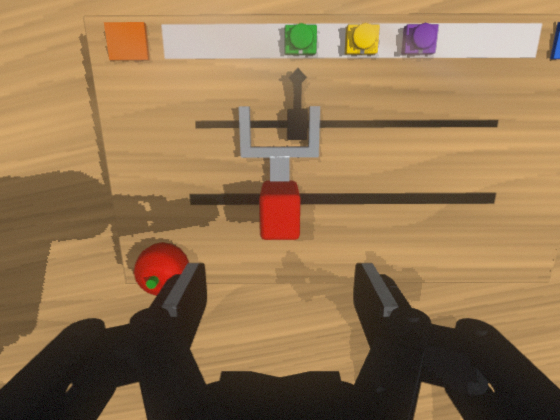

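The pointer tip (298,72) points at the green tab (centre 301,40), about 2 mm off. The cold prong is against the foot, the grip is free and the tomato still stands in its place.

```bash
python3 -c "
from station import order
print(order.sign_off())"
```

```text
the job is handed in; nothing more can be done
None
```

The job is handed in at about 11.5 s: the pointer was drawn about 39 mm to the cold side, then brought up and left about 2 mm from the green tab's centre line, with the cold-side prong against it, the grip released and the tomato still in place; the sign-off gave no verdict.

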